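Lock the over-centre fixture clamp with the extension bar

TASK

Slip the square-tube extension bar over the toggle clamp's short handle until it is fully home against the collar, then use it to throw the handle past its dead point and ease it down onto the stop screw: do not let it snap over and do not lean on the stop. Then draw the bar off and leave it lying flat on the bench, clear of the clamp, without pushing the handle with the gripper and without disturbing the other things.

Things in the scene. Friction and masses are not known exactly. Their poses are not given: they have to be found in the camera images.
- toggle (a joint): angle of the clamp's handle about its upright pivot (rad), anticlockwise from above. 0 = open (as it starts), 1.15 = dead point, built limit 1.62; the stop screw ends the swing somewhere between 1.25 and 1.55, differently each time. A spring resists with up to about 1.6 N m on the way (most near 0.5), nothing at the dead point, and beyond it drives the handle on, with up to 1.4 N m. Let go beyond the dead point it snaps against the stop
- pivot (a point): point on the handle's upright pivot at handle height, 75 mm above the bench; the hub around it has radius 26 mm and its top at 88 mm, a 6 mm nut on it. Yaw of this frame = fixture yaw + joint toggle; the handle points along the yaw direction pi - 0.68 = 2.4616 rad in this frame, horizontally away from the pivot
- collar (a point): centre of the collar face at the root of the handle, 34 mm from the pivot, 75 mm above the bench. The collar is 28 mm wide and 26 mm high. From here the handle, a plain steel bar 16 x 16 mm in section, runs 50 mm outwards and ends in a blunt cone 10 mm long (8 mm wide at its end); same frame directions as pivot
- handle_tip (a point): tip of the clamp handle's cone, 94 mm from the pivot and 60 mm from the collar, 75 mm above the bench; same frame directions as pivot
- fixture: fixture, bolted down: aluminium base plate 260 x 150 x 14 mm (from 45 mm in front of the pivot to 215 mm behind it, pivot on its centre line) with a plunger that the toggle pushes against a grey module with a green terminal strip, held against a fence. Origin on the bench under the pivot; x points from the pivot along the plunger to the module. At joint toggle t the handle points along fixture yaw + 2.4616 + t
- stop_bracket: steel block 14 x 24 x 32 mm on the base plate, right of the plunger, carrying the adjustable stop screw that meets an ear on the hub, 42 mm from the pivot, when the handle comes over. Origin under the block. The screw's setting is not measured; it bears about 7 to 32 N from the clamp's own spring and must not be pressed with more than 60 N (about 8 N pushed at a hand 160 mm from the pivot, once the stop is met)
- bar_centre (a point): centre of the loose extension bar, an aluminium square tube 200 mm long, 26 x 26 mm outside, 20 x 20 mm inside (2 mm play on each side of the handle), 0.2 kg, hollow for 185 mm from the mouth, other end plugged black. It starts lying flat, this point 13 mm above the bench; x runs along the bar to the open mouth
- bar_mouth (a point): centre of the bar's open end, 100 mm from its centre; x points out of the mouth. It lies at the collar point when the bar is fully home
- jar: bystander: capped clear jar, 52 mm diameter, 75 mm high, origin under its centre
- module: bystander: loose grey electronics module with terminal strips, 50 x 60 x 49 mm, origin under its centre
- driver: bystander: screwdriver with red handle lying on the bench, about 200 mm long, origin under its middle
Not all that is in view belongs to the job. Leave any turquoise look-alike of the part that bears bar_centre alone.

How it is judged (in metres and radians):
On the way, in this order (a step that is already met when the one before it is completed fails the run):
1. the bar is fully home on the open handle (mouth within 6 mm of the collar) (distance between bar_mouth and collar below 0.006 m and value of joint toggle below 0.4 rad), for 0.1 s.
2. with the bar still on it, the handle rests on the stop screw past the dead point (distance between bar_mouth and collar below 0.02 m and value of joint toggle above 1.2 rad and contact force between toggle and stop_bracket above 3 N), for 0.2 s.
At the end, for the whole second after the job is handed in: The handle is past its dead point (joint beyond 1.2) and rests on the stop screw with more than 3 N; the bar lies flat on the bench (centre and mouth below 18 mm), still, not touching the clamp, its mouth more than 100 mm from the pivot (value of joint toggle above 1.2 rad and contact force between toggle and stop_bracket above 3 N and height (world z) of each of bar_centre, bar_mouth below 0.018 m and horizontal distance between bar_mouth and pivot above 0.1 m and contact force between bar and toggle below 0.2 N and linear speed of bar below 0.02 m/s).
It fails at once if the handle snaps over (faster than 1.7 rad/s) (velocity of joint toggle above 1.7 rad/s).
It fails at once if the stop screw is pressed with more than 60 N (contact force between toggle and stop_bracket above 60 N).
It fails at once if the gripper pushes the clamp's handle (contact force between the fingers and toggle above 2 N).
It fails at once if the jar, the loose module or the screwdriver is moved by more than 20 mm (distance of any of jar, module, driver from where it was at the start of the episode above 0.02 m).
It also fails if it takes over 64 s, if anything falls off the work surface, if the arm or the gripper's body presses on something with over 40 N, if the wrist force passes 120 N, or if a joint passes its speed limit or range.

ROBOT

A 7-joint arm with a two-finger parallel gripper is mounted at the origin on the work surface. World frame = base frame: x ahead of the robot, y to its left, z up, the work surface at z = 0. Lengths are in mm, angles in degrees, forces in N, time in s.
With the tool pointing down it reaches from about 400 to 850 mm from the base axis. Payload 4.4 kg.
Tool frame: the origin (TCP) lies at the very end of the fingers, on their centre line; the grasp point (between the pads) lies 19 mm behind it; z points along the fingers, y is the line along which they close (so a half turn about z gives the same grasp; the last joint's range is limited). The gripper opens to 94 mm and grips with 3 to 60 N. Pads are 16 mm wide; open, the fingers measure 119 mm over their backs; the gripper's body (75 mm by 177 mm) begins 78 mm behind the grasp point.
Start: joints at [-74.072, 36.005, 2.206, 86.941, -1.547, 57.084, -1.146], TCP at [219.07, 611.986, 205.478] pointing down, gripper open.
Joint ranges: [-175.42, 175.42], [-21.48, 121.26], [-71.46, 75.88], [10.55, 141.38], [-63.04, 243.04], [13.31, 113.54], [-168.57, 168.57]. Speed limits (degrees/s): [147.25, 147.25, 180, 180, 180, 180, 180].

INTERFACE

Orientations are given as a 3x3 rotation matrix whose columns are the frame's x, y, z axes.
In Python, from workcell import manip gives the robot as it stands. The module is installed in compiled form; this text tells all that it offers.
- The arm moves only by the shell command python3 -m inch 'ROWS'. ROWS is JSON, a list of rows, each a list of 3 entries, a list of its own where there are three numbers: the opening, from 0 (shut) to 1 (fully open), then the shift along the tool's x, y, z in mm, then the turn about the tool's z in degrees. A call has 1 to 12 rows; each row is the pose to reach, as a shift and turn from the pose commanded when the call began, along the tool's axes at that moment; what a row does not reach only later rows make up. A row lasts 1/10 s, in which the tool goes at most 50 mm and 8.59 degrees, less where a joint would pass 70% of its speed; a pose out of reach is approached as far as the arm can. A call with a gripper value outside its range is refused whole. The fingers move at their own pace and stop on an object; the grip force is fixed at half the most. Time passes only in rows, so rows that repeat a pose let the fingers close. It gives the time, the measured TCP pose, the force, the opening and the grip force at its end, in the units of the state.
- manip.read_state(): the state, without advancing time (a new reading comes with each control period).
- manip.camera(name): name is "side" or "top" or "wrist"; returns the picture (480x640x3 uint8, blue, green, red); there is no depth.
- manip.calibration(name): a dict with "vfov" (degrees; the focal length in pixels is half the picture's height over the tangent of half this angle, whatever the lens; pixels are square), "cx", "cy" (the principal point, pixels), "D" ([k1, k2, p1, p2, k3] as OpenCV has them; the pictures are not rectified), "R" (3x3) and "t" (3): a world point X has camera coordinates R X + t; the wrist camera has in their place "hand_eye" (4x4, takes a point from camera to tool coordinates, whose origin is the TCP and whose axes are the flange's). Camera axes: x right, y down, z forward; pixel columns grow to the right and rows downward; lengths in mm; the calibration is good to about 2 mm. A picture is of the moment at which its call begins: read the wrist's pose just before it. calibration takes no time and is no camera call.
- manip.job_done(): hands the job in; it is judged then, once.
The state is a dict: "time_s": time; "qpos": joint angles; "joint_velocities": joint speeds; "effort": joint torques, N m; "ee_pos": TCP position; "orientation": TCP orientation; "force": force on the tool from outside, world axes, zero at the start; "wrist_torque": the same for the moment, N m; "grip_width": opening from 0.0 (shut) to 1.0 (fully open); "grasp_force": force on a finger pad.
Only numpy, scipy, OpenCV 4.12 (cv2) and the standard library are available. Lean on these libraries where they do the work, as an engineer would, in place of code of your own. Each camera call takes 0.05 s, during which the arm holds its last target. There are 200 camera calls.

## Working session

There is one attempt and no reset: what is moved stays moved. The work goes in short steps, Python scripts to look and compute and a shell command to move; the robot and the scene stay as the last step left them, time stands still between calls to the robot, and variables do not carry over. Pictures are saved under pics/ and viewed, at most 10 in all, crops included, and the job is handed in when it is done.

```bash
mkdir -p pics; cat > h.py <<'E'
import numpy as np, cv2, json
from workcell import manip
def K(c):
    f=240/np.tan(np.radians(c["vfov"])/2); return np.array([[f,0,c["cx"]],[0,f,c["cy"]],[0,0,1.]])
def pose(name,st=None):
    c=manip.calibration(name)
    if "R" in c: return c,np.array(c["R"]),np.array(c["t"]).ravel()
    H=np.array(c["hand_eye"]); st=st or manip.read_state()
    R=np.array(st["orientation"])@H[:3,:3]; p=np.array(st["ee_pos"])+np.array(st["orientation"])@H[:3,3]
    return c,R.T,-R.T@p
def px2w(name,pts,z,st=None):
    c,R,t=pose(name,st); u=cv2.undistortPoints(np.array(pts,float).reshape(-1,1,2),K(c),np.array(c["D"],float)).reshape(-1,2)
    o=-R.T@t; d=np.c_[u,np.ones(len(u))]@R
    zz=np.broadcast_to(z,len(u)); return o+d*((zz-o[2])/d[:,2])[:,None]
def w2px(name,P,st=None):
    c,R,t=pose(name,st); return cv2.projectPoints(np.array(P,float).reshape(-1,1,3),cv2.Rodrigues(R)[0],t,K(c),np.array(c["D"],float))[0].reshape(-1,2)
E
python3 - <<'E'
from h import *
for n in("top","side"):
    cv2.imwrite(f"pics/{n}0.png",manip.camera(n)); c=manip.calibration(n); print(n,c["vfov"],-np.array(c["R"]).T@np.array(c["t"]))
s=manip.read_state(); print(s["time_s"],s["ee_pos"],s["orientation"],s["grip_width"]); print(manip.calibration("wrist"))
E
```

```text
top 55.84509934142062 [ 345.22558222  -21.56172522 1209.0405483 ]
side 44.86959003372813 [  385.4967507  -1132.14529719  1082.44129732]
0.1 [218.87444663 611.42683733 204.68366546] [[-9.41480546e-01  3.37066914e-01 -5.26821306e-04]
 [ 3.37067325e-01  9.41479271e-01 -1.54930483e-03]
 [-2.62280599e-05 -1.63621461e-03 -9.99998661e-01]] 1.0008423664061972
{'vfov': 64.08353650574436, 'cx': 322.04556769514664, 'cy': 241.6636743827438, 'D': array([0.01783993, 0.        , 0.        , 0.        , 0.        ]), 'hand_eye': array([[-1.07604395e-04, -9.57221617e-01, -2.89355774e-01,
         8.44567276e+01],
       [ 9.99999984e-01, -1.43585799e-04,  1.03122316e-04,
        -1.54918141e+00],
       [-1.40258290e-04, -2.89355758e-01,  9.57221618e-01,
        -1.80465545e+02],
       [ 0.00000000e+00,  0.00000000e+00,  0.00000000e+00,
         1.00000000e+00]])}
```

View pics/top0.png

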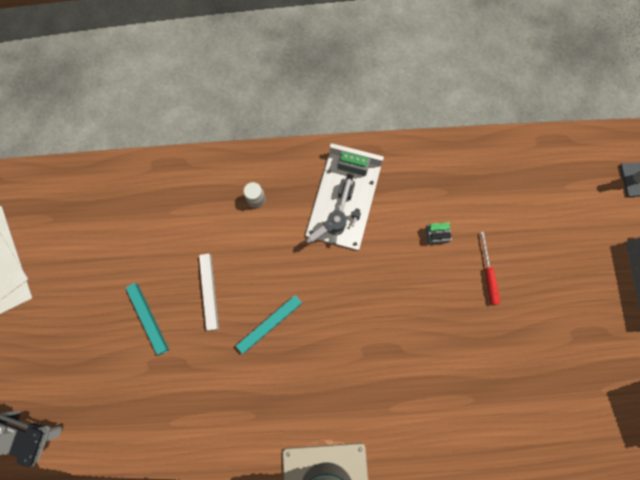

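View pics/side0.png

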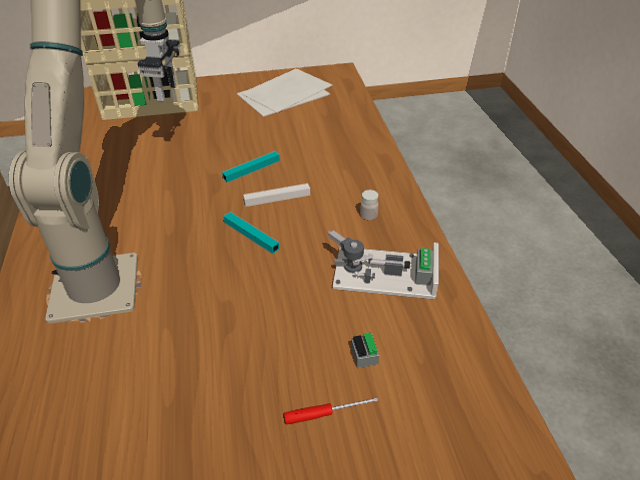

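Top view: three bars, turquoise at (147,318), turquoise at (268,324), and white/aluminium at (208,291). The task excludes the turquoise ones, so the bar is the white one. I'll confirm that and find its mouth in enlarged crops.

```bash
python3 - <<'E'
from h import *
t=cv2.imread("pics/top0.png"); s=cv2.imread("pics/side0.png")
a=cv2.resize(t[240:360,180:260],None,fx=4.5,fy=4.5,interpolation=3)   # bar top: 360x540
b=cv2.resize(s[170:215,230:320],None,fx=4.8,fy=4.8,interpolation=3)  #432x216
c=cv2.resize(t[190:260,290:365],None,fx=4.6,fy=4.6,interpolation=3)  #345x322
o=np.zeros((560,800,3),np.uint8); o[:540,:360]=a;o[:216,365:797]=b;o[220:542,365:710]=c
cv2.imwrite("pics/crop1.png",o)
E
```

```text
(no output)
```

View pics/crop1.png

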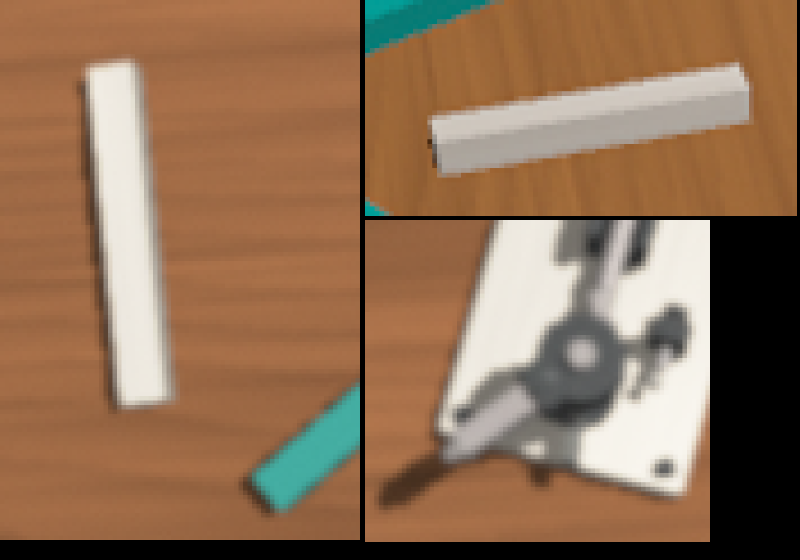

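```bash
python3 - <<'E'
from h import *
b=px2w("top",[(204.9,254),(212.2,329.6)],26); print("bar",b,np.linalg.norm(b[0]-b[1]),b.mean(0),np.degrees(np.arctan2(*(b[0]-b[1])[1::-1])))
p=px2w("top",[(337.2,218.7),(308.5,241.1)],[94,78]);print("pivot,tip",p,np.linalg.norm((p[0]-p[1])[:2]),np.degrees(np.arctan2(*(p[1]-p[0])[1::-1])))
# base plate corners from top image
c=px2w("top",[(331,146),(382,158),(359,249),(307,236)],14);print("plate",c)
print("jar,mod,driver,turq",px2w("top",[(253,187),(439,233),(489,268),(299,299),(239,350)],[75,49,10,26,26]))
E
```

```text
bar [[607.30508318 283.81497667  26.        ]
 [406.08352537 267.41301134  26.        ]] 201.88892934972995 [506.69430427 275.61399401  26.        ] 4.65998937511832
pivot,tip [[661.44199313 -73.85350898  94.        ]
 [611.5009465    3.25789745  78.        ]] 91.87098094436433 122.92903053118374
plate [[ 900.36309619  -76.02247708   14.        ]
 [ 853.86979832 -217.65760479   14.        ]
 [ 595.41289804 -130.02508449   14.        ]
 [ 641.05239085    7.8756596    14.        ]]
jar,mod,driver,turq [[ 769.32718122  141.415513     75.        ]
 [ 616.78353498 -342.22690411   49.        ]
 [ 519.84299692 -477.06174437   10.        ]
 [ 470.49343014   38.51736358   26.        ]
 [ 350.10465796  199.41031011   26.        ]]
```

The white bar is at about (507,276), yaw 4.7°. The dark sliver at its near end could be either the mouth or the plug. I'll move above that end for one close look.

```bash
python3 -m inch '[[1,[-305,-256,60],-24.3],[1,[-305,-256,60],-24.3],[1,[-305,-256,60],-24.3],[1,[-305,-256,60],-24.3],[1,[-305,-256,60],-24.3],[1,[-305,-256,60],-24.3],[1,[-305,-256,60],-24.3],[1,[-305,-256,60],-24.3],[1,[-305,-256,60],-24.3],[1,[-305,-256,80],-24.3],[1,[-305,-256,80],-24.3],[1,[-305,-256,80],-24.3]]'
python3 - <<'E'
from h import *
s=manip.read_state(); json.dump({k:np.array(s[k]).tolist() for k in("ee_pos","orientation","qpos")},open("w1.json","w")); cv2.imwrite("pics/w1.png",manip.camera("wrist")); print(s["qpos"],s["orientation"][:2])
E
```

```text
time_s: 1.3
ee_pos: [419.2, 268.7, 125.4]
orientation: [[-0.997, -0.081, -0.001], [-0.081, 0.997, -0.0], [0.001, -0.0, -1.0]]
force: [-0.3, -0.4, 0.4]
grip_width: 1.0
grasp_force: 0.0
[-32.53719847  30.54405389  -4.79550429 115.38737149   4.27915487
  34.29643702  54.45390706] [[-9.96688416e-01 -8.13068620e-02 -1.18098119e-03]
 [-8.13065273e-02  9.96689089e-01 -3.28767508e-04]]
```

View pics/w1.png

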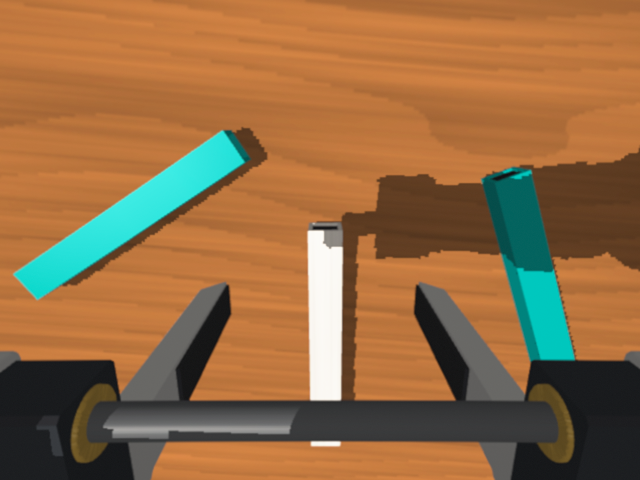

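The white bar's near end is at (325,227), with a rim around something dark. Enlarging to tell hole from plug.

```bash
python3 - <<'E'
from h import *
i=cv2.imread("pics/w1.png"); a=cv2.resize(i[210:260,295:355],None,fx=6.5,fy=6.5,interpolation=3);b=cv2.resize(i[155:205,470:530],None,fx=6.5,fy=6.5,interpolation=3)
cv2.imwrite("pics/c2.png",np.hstack([a,b]))
s=json.load(open("w1.json")); print(px2w("wrist",[(308,231),(342.5,231)],26,s), px2w("wrist",[(325,444)],26,s))
E
```

```text
[[411.20151333 255.8101708   26.        ]
 [409.08317539 281.80679869  26.        ]] [[608.2928142  285.19212159  26.        ]]
```

View pics/c2.png

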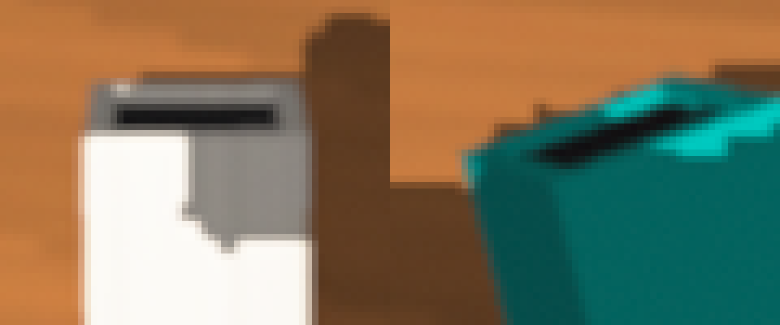

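This is an open mouth: the rim encloses a dark cavity with the lit floor visible below it. Next I'll flip the wrist over the far end, which the later orientation needs anyway, and check for the black plug.

```bash
python3 -m inch '[[1,[-172,1,-15],8],[1,[-172,1,-15],16],[1,[-172,1,-15],24],[1,[-172,1,-15],32],[1,[-172,1,-15],40],[1,[-172,1,-15],48],[1,[-172,1,-15],56],[1,[-172,1,-15],64],[1,[-172,1,-15],72],[1,[-172,1,-15],80],[1,[-172,1,-15],88],[1,[-172,1,-15],96]]' && python3 -m inch '[[1,[0,0,0],8],[1,[0,0,0],16],[1,[0,0,0],24],[1,[0,0,0],32],[1,[0,0,0],40],[1,[0,0,0],48],[1,[0,0,0],56],[1,[0,0,0],64],[1,[0,0,0],72],[1,[0,0,0],80],[1,[0,0,0],84],[1,[0,0,0],84]]'
python3 - <<'E'
from h import *
s=manip.read_state(); json.dump({k:np.array(s[k]).tolist() for k in("ee_pos","orientation","qpos")},open("w2.json","w")); cv2.imwrite("pics/w2.png",manip.camera("wrist")); print(s["qpos"])
E
```

```text
time_s: 2.55
ee_pos: [590.9, 284.5, 141.3]
orientation: [[0.028, 1.0, 0.0], [1.0, -0.028, 0.001], [0.001, 0.0, -1.0]]
force: [-1.0, 0.1, -0.6]
grip_width: 0.999
grasp_force: 0.0
time_s: 3.75
ee_pos: [590.8, 284.5, 140.8]
orientation: [[0.997, 0.082, -0.0], [0.082, -0.997, 0.001], [-0.0, -0.001, -1.0]]
force: [0.1, -0.6, 0.6]
grip_width: 1.002
grasp_force: 0.0
[-52.27625123  47.98043806  45.01660648  90.3885564  -38.34117832
  58.02419061 -81.02456547]
```

View pics/w2.png

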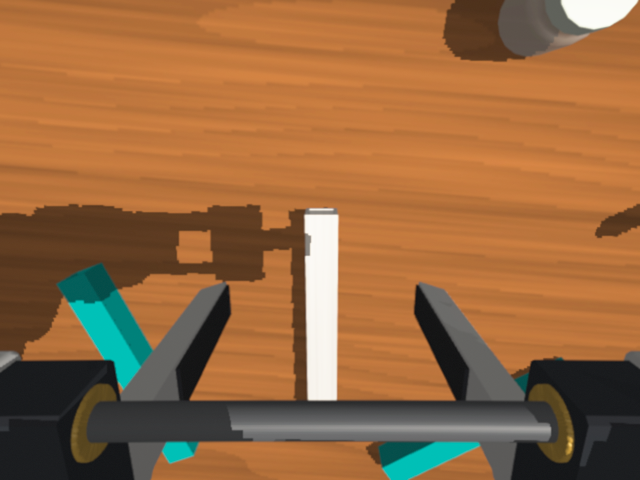

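```bash
python3 - <<'E'
from h import *
i=cv2.imread("pics/w2.png"); g=cv2.cvtColor(i,6)
print(g[203:222,298:346:3])
s=json.load(open("w2.json")); print(px2w("wrist",[(305,214),(338,214)],26,s)); c,R,t=pose("wrist",s); print(-R.T@t)
print(cv2.cvtColor(cv2.imread("pics/w1.png"),6)[218:240,305:347:3])
E
```

```text
[[132 131 132 132 131 131 131 131 130 130 129 128 128 129 126 126]
 [132 132 132 132 132 131 132 131 131 131 131 130 131 130 129 129]
 [132 132 133 132 132 132 132 131 133 132 132 132 131 131 130 131]
 [132 132 133 132 131 131 131 131 131 122 129 132 131 131 131 130]
 [132 131 133 131 137 138 137 138 135 109 133 137 130 130 131 131]
 [124 124 125 123 183 187 186 188 184 177 183 181 127 129 131 131]
 [ 90  90  92 118 231 236 236 237 235 236 235 231 130 128 132 132]
 [ 67  66  71 116 190 195 194 196 193 194 193 188 124 128 132 132]
 [ 63  63  70 116 142 144 143 145 143 142 141 139 117 126 130 131]
 [ 64  65  74 115 131 135 134 135 133 133 133 130 117 126 130 130]
 [ 67  65  85 125 136 140 139 140 139 137 138 134 124 131 128 128]
 [ 69  67 121 180 186 186 186 188 184 184 184 180 181 172 126 127]
 [ 70  68 164 242 245 244 244 245 243 243 243 241 244 227 126 127]
 [ 69  69 178 249 251 250 250 251 250 250 250 248 250 238 130 130]
 [ 69  69 174 248 250 250 250 250 249 249 249 248 249 239 133 132]
 [ 68  68 166 248 250 249 249 250 249 249 249 248 249 239 135 136]
 [ 67  67 155 248 250 249 24
[... 898 characters left out ...]
1 106  20  22  21  21  22  22  29  29 100 104  67]
 [128 124 113  76  77  77  70  59  60  69  71 104 109  66]
 [128 162 179 176 179 177 150 109 110 110 112 120 120  66]
 [129 225 246 247 248 247 218 132 133 131 133 134 130  65]
 [131 238 251 252 252 252 233 137 138 136 137 137 132  64]
 [130 239 250 251 251 251 233 137 138 136 138 137 133  65]
 [130 238 250 250 251 250 233 137 138 136 137 137 132  66]
 [129 238 250 250 251 250 233 137 138 135 137 137 133  67]
 [130 238 250 250 251 250 232 137 138 136 138 137 133  66]
 [131 238 250 250 251 250 232 137 138 136 137 138 133  66]
 [132 238 250 250 251 250 232 137 138 136 137 137 132  66]
 [132 238 250 250 251 250 233 137 138 136 137 137 132  66]]
```

The cue is ambiguous. At the near end, black fills only the upper part of the opening, which could be a recessed black plug. At the far end no black shows at all. I'll take a lower, more grazing look into the far end.

```bash
python3 -m inch '[[1,[40,0,0],0],[1,[74,0,20],0],[1,[74,0,60],0],[1,[74,0,100],0],[1,[74,0,115],0],[1,[74,0,115],0]]'
python3 - <<'E'
from h import *
s=manip.read_state(); json.dump({k:np.array(s[k]).tolist() for k in("ee_pos","orientation","qpos")},open("w3.json","w")); i=manip.camera("wrist"); cv2.imwrite("pics/w3full.png",i)
p=w2px("wrist",[[608.7,285.1,13]],s)[0]; print(p)
x,y=p.astype(int); cv2.imwrite("pics/w3.png",cv2.resize(i[y-50:y+50,x-60:x+60],None,fx=5,fy=5,interpolation=3))
E
```

```text
time_s: 4.4
ee_pos: [663.2, 289.0, 23.3]
orientation: [[0.997, 0.081, -0.004], [0.081, -0.997, -0.001], [-0.004, 0.001, -1.0]]
force: [0.1, 0.3, 1.2]
grip_width: 1.003
grasp_force: 0.0
[318.46313016 375.67786191]
```

View pics/w3.png

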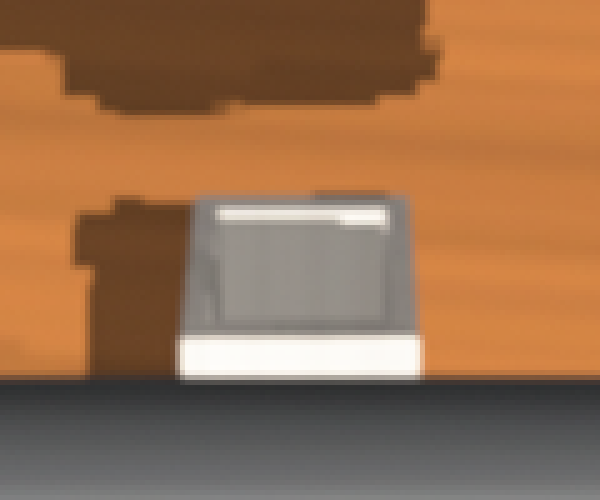

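The far end is the open mouth: rim, lit inner floor, no plug. The near end therefore holds the recessed black plug. I'll flip back and grasp 20 mm to the plug side of centre.

```bash
python3 -m inch '[[1,[0,0,-50],0],[1,[-30,0,-80],-8],[1,[-175,0,-80],-16],[1,[-175,0,-80],-24],[1,[-175,0,-80],-32],[1,[-175,0,-80],-40],[1,[-175,0,-80],-48],[1,[-175,0,-80],-56],[1,[-175,0,-80],-64],[1,[-175,0,-80],-72],[1,[-175,0,-80],-80],[1,[-175,0,-80],-88]]' && python3 -m inch '[[1,[0,0,0],-8],[1,[0,0,0],-16],[1,[0,0,0],-24],[1,[0,0,0],-32],[1,[0,0,0],-40],[1,[0,0,0],-48],[1,[0,0,0],-56],[1,[0,0,0],-64],[1,[0,0,0],-72],[1,[0,0,0],-80],[1,[0,0,0],-88],[1,[0,0,0],-92]]' && python3 -m inch '[[1,[0,0,0],0],[1,[0,0,0],0]]'
```

```text
time_s: 5.65
ee_pos: [492.7, 275.2, 108.5]
orientation: [[-0.051, 0.999, 0.005], [0.999, 0.051, 0.002], [0.002, 0.005, -1.0]]
force: [-0.7, -0.4, 0.2]
grip_width: 1.0
grasp_force: 0.0
time_s: 6.85
ee_pos: [493.1, 274.5, 108.3]
orientation: [[-0.997, -0.083, 0.006], [-0.083, 0.997, 0.001], [-0.006, 0.0, -1.0]]
force: [0.4, -0.1, -0.1]
grip_width: 0.998
grasp_force: 0.0
time_s: 7.05
ee_pos: [492.1, 274.7, 107.2]
orientation: [[-0.997, -0.078, 0.003], [-0.078, 0.997, 0.001], [-0.003, 0.0, -1.0]]
force: [-0.3, 0.1, 0.2]
grip_width: 0.999
grasp_force: 0.0
```

```bash
python3 -m inch '[[1,[2,0,40],0],[1,[2,0,75],0],[1,[2,0,95],0],[1,[2,0,102],0],[1,[2,0,102],0],[0,[2,0,102],0],[0,[2,0,102],0],[0,[2,0,102],0],[0,[2,0,102],0],[0,[2,0,102],0],[0,[2,0,102],0],[0,[2,0,102],0]]'
```

```text
time_s: 8.25
ee_pos: [488.6, 274.7, 3.5]
orientation: [[-0.997, -0.08, -0.0], [-0.08, 0.997, 0.0], [0.0, 0.0, -1.0]]
force: [-0.4, -1.0, -0.2]
grip_width: 0.443
grasp_force: 0.0
```

```bash
python3 -m inch '[[0,[0,0,0],0],[0,[0,0,0],0],[0,[0,0,0],0],[0,[0,0,0],0],[0,[0,0,0],0]]'
```

```text
time_s: 8.75
ee_pos: [488.6, 274.9, 3.4]
orientation: [[-0.997, -0.08, -0.0], [-0.08, 0.997, 0.0], [-0.0, 0.0, -1.0]]
force: [-0.6, 0.7, -1.4]
grip_width: 0.273
grasp_force: 30.0
```

Gripped. I'll lift, turn the bar to the handle direction, and look at the clamp from beside it.

```bash
python3 -m inch '[[0,[0,0,-10],0],[0,[0,0,-40],0],[0,[0,0,-80],0],[0,[-5,-40,-120],7],[0,[-17,-80,-160],14],[0,[-17,-120,-200],21],[0,[-17,-160,-200],28],[0,[-17,-200,-200],35],[0,[-17,-240,-200],42],[0,[-17,-275,-200],49],[0,[-17,-297,-200],56],[0,[-17,-297,-200],61.8]]' && python3 -m inch '[[0,[0,0,0],0],[0,[0,0,0],0],[0,[0,0,0],0]]'
python3 - <<'E'
from h import *
s=manip.read_state(); json.dump({k:np.array(s[k]).tolist() for k in("ee_pos","orientation","qpos")},open("w4.json","w")); i=manip.camera("wrist"); cv2.imwrite("pics/w4.png",i); print(s["qpos"],s["ee_pos"],s["force"])
E
```

```text
time_s: 9.95
ee_pos: [528.7, -25.0, 204.0]
orientation: [[-0.532, 0.847, -0.0], [0.847, 0.532, -0.002], [-0.002, -0.001, -1.0]]
force: [-0.0, 1.1, -3.3]
grip_width: 0.273
grasp_force: 30.0
time_s: 10.25
ee_pos: [529.1, -19.1, 203.5]
orientation: [[-0.544, 0.839, -0.0], [0.839, 0.544, 0.001], [0.001, 0.0, -1.0]]
force: [-0.2, 0.4, -2.0]
grip_width: 0.274
grasp_force: 30.0
[ -7.81718787  26.54994962   9.94423969 106.48448896  -6.05157643
  47.49063384  38.18227826] [529.13056217 -19.06884039 203.53753666] [-0.23824012  0.42193325 -2.03892116]
```

View pics/w4.png

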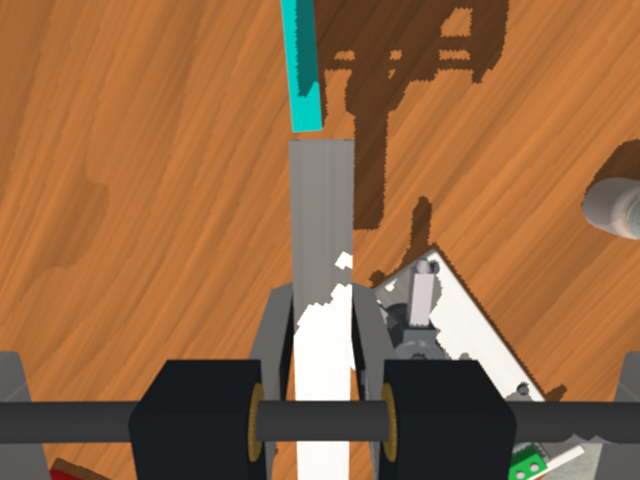

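The wrist view shows the handle running from its tip at about (427,260) to the collar at about (418,328), with the hub partly hidden. I'll find the edges with intensity profiles.

```bash
python3 - <<'E'
from h import *
i=cv2.imread("pics/w4.png"); g=cv2.cvtColor(i,6)
for r in (258,262,266,270,275,290,305,318,325,330,335,345): print(r,g[r,396:448:2])
print(g[252:345:3,422])
E
```

```text
258 [115 122 130  92  69  70  70  69  68  67  73  81  89  88  91 129 230 247
 249 246 247 242 200 103  68  88]
262 [128 136 133  81  69  69  68  72  92 108  99 118 152 174 185 164 129 115
  97  91 117 174 242 229 148  72]
266 [138 119  73  69  70  91 108 109 106  97 109 151 171 187 187 170 140  77
  50  66 101 120 243 246 241 191]
270 [ 71  72  90 102 109 117 124 113  97  88  94 142 179 184 182 168 150 108
  60  86 102 115 234 248 246 243]
275 [109 111 116 124 127 133 134 113  99 143 207 208 208 208 208 208 207 206
 205 151 194 248 248 248 247 247]
290 [126 128 130 133 132 129 117  99 118 203 208 208 208 208 206 207 206 207
 171 128 129 128 135 241 246 245]
305 [ 43  43  42  42  42  54  97 105 186 208 207 208 207 207 206 206 206 184
 130 126 188 246 246 245 245 246]
318 [ 52  48  45  45  45  66  79 147 207 208 207 206 206 206 206 205 186 223
 247 246 246 247 247 247 245 245]
325 [ 47  43  51  47  44  43  57 111 106 147 113 126 142 112 150 143  83  41
  72 222 247 246 246 246 247 247]
330 [ 45  42  46  50  80  93  94  93  91  88  88  88  87  89  88  86  85  84
  83  83 104 125 169 242 246 246]
335 [ 42  43  43  53  99 104 104 103 103 103 103 102 102 102 103 103 102 102
 101 101 135 244 246 245 244 245]
345 [ 49  81 105 112 121 118 117 115 107 107 104 106 122 129 127 118 111 107
 104 113  93  62 153 245 246 246]
[ 66  88  88 163 181 187 184 179 208 208 208 208 208 208 208 207 206 207
 206 206 206 206 206 206 156  72  89 102 103 103 128]
```

```bash
python3 - <<'E'
from h import *
s=json.load(open("w4.json"))
c=px2w("wrist",[(424,275),(422.6,290),(421.2,305),(419.6,318),(424.3,273),(419.1,324)],83,s)
print(c); print(px2w("wrist",[(414,275),(434,275)],83,s))
d=np.polyfit(c[:4,0],c[:4,1],1)[0]; a=np.degrees(np.arctan2(d,1))+180; print("angle",a,np.linalg.norm(c[4]-c[5]))
u=np.array([np.cos(np.radians(122.8)),np.sin(np.radians(122.8))])
print("pivot from shoulder(84) and collar(34)",c[4][:2]-84*u,c[5][:2]-34*u)
# bar in hand check: visible edges of bar top at z = tcp+22.5
z=s["ee_pos"][2]-3.5+26; b=px2w("wrist",[(289,142),(354,142),(293,300),(321.5,141)],z,s); R=np.array(s["orientation"]); print("bar in tool",(b-np.array(s["ee_pos"]))@R)
# side-camera check of pivot
for P in ([661.4,-73.9,94],[611,4.5,79]): print(w2px("side",[P]),w2px("top",[P]))
g=cv2.imread("pics/side0.png")[225:285,325:375]; cv2.imwrite("pics/s1.png",cv2.resize(g,None,fx=10,fy=10,interpolation=3))
E
```

```text
[[620.11464495  -3.63853612  83.        ]
 [627.43893731 -15.20471802  83.        ]
 [634.93709893 -27.05470318  83.        ]
 [641.29874964 -37.74416164  83.        ]
 [619.23051437  -2.06565234  83.        ]
 [644.45358275 -42.64108196  83.        ]]
[[613.07961047  -8.21180845  83.        ]
 [627.14401732   0.93191281  83.        ]]
angle 121.9085632539311 47.776235385014076
pivot from shoulder(84) and collar(34) [664.73400404 -72.67324703] [662.8716619  -71.22034648]
bar in tool [[ 77.33798765 -14.19291639 -22.45089069]
 [ 77.33542831  11.71936268 -22.4508195 ]
 [  8.36953    -14.12251804 -22.49472481]
 [ 77.72658813  -1.2367525  -22.4506073 ]]
[[351.9122266  243.89114426]] [[337.21934969 218.71457644]]
[[326.33586884 231.0769282 ]] [[308.01402396 241.23345046]]
```

View pics/s1.png

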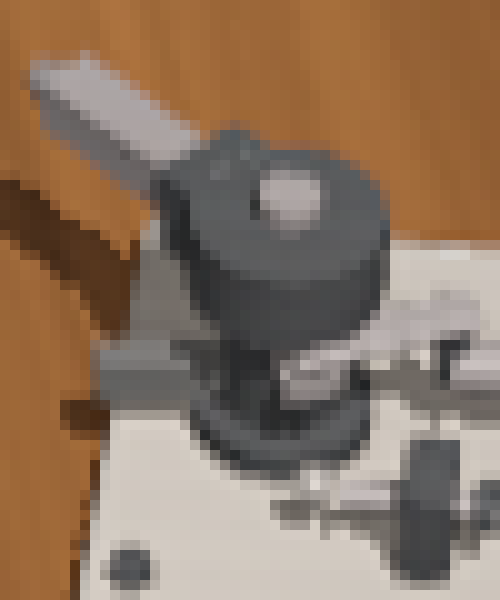

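The last view puts the hub nut at about (354.2,244.5) in the side image. All the estimates put the pivot near (664,-72). I'll go to pre-insert with the mouth about 16 mm off the tip, then check alignment in the top camera, where calibration error cancels.

```bash
python3 -m inch '[[0,[30,20,0],0.5],[0,[65,50,0],0.5],[0,[100,75,0],0.5],[0,[113,85,20],0.5],[0,[113,85,60],0.5],[0,[113,85,95],0.5],[0,[113,85,125],0.5],[0,[113,85,138],0.5],[0,[113,85,138],0.5],[0,[113,85,138],0.5],[0,[113,85,138],0.5]]'
python3 - <<'E'
from h import *
s=manip.read_state(); print(s["ee_pos"],s["orientation"][0],s["force"])
i=manip.camera("top"); cv2.imwrite("pics/t2.png",i); cv2.imwrite("pics/s2.png",manip.camera("side"))
cv2.imwrite("pics/t2c.png",np.hstack([cv2.resize(i[185:260,270:345],None,fx=5.3,fy=5.3,interpolation=3),cv2.resize(cv2.imread("pics/s2.png")[200:275,290:365],None,fx=5.3,fy=5.3,interpolation=3)]))
E
```

```text
time_s: 11.4
ee_pos: [541.0, 121.3, 67.0]
orientation: [[-0.534, 0.845, 0.003], [0.845, 0.534, 0.001], [-0.001, 0.003, -1.0]]
force: [0.3, 0.5, -2.2]
grip_width: 0.273
grasp_force: 30.0
[541.00746095 121.34650041  67.02779766] [-0.53447509  0.84517907  0.00295436] [ 0.31545663  0.54763928 -2.18793306]
```

View pics/t2c.png

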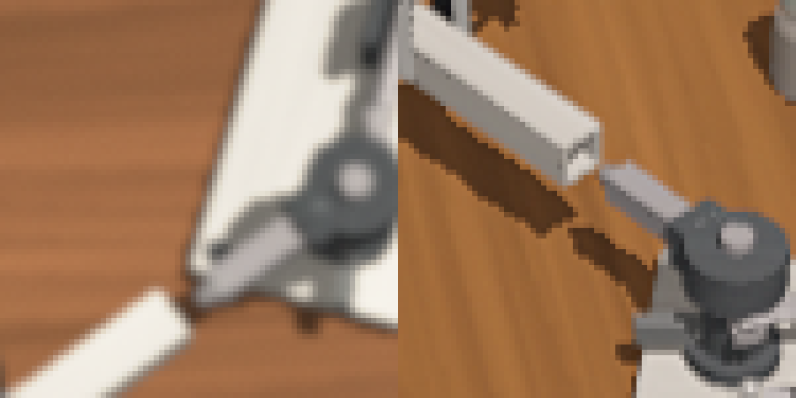

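The open mouth faces the handle tip squarely: mouth centre at about (303.2,243.3) in top pixels, handle centreline through (310.6,239.2) and (323.8,229.7).

```bash
python3 - <<'E'
from h import *
P=px2w("top",[(303.2,243.3),(310.6,239.2),(323.8,229.7),(337.0,218.9)],[88,83,83,94]); print(P)
a=np.radians(122.5);x=np.array([np.cos(a),np.sin(a)]);y=np.array([x[1],-x[0]])
print("ax,lat",P[:,:2]@np.c_[x,y])
t=np.array([541,121.3]); print("tcp",t@x,t@y, "mouth ax by tcp",t@x-120.6)
# bar direction/edges in top
i=cv2.cvtColor(cv2.imread("pics/t2.png"),6)
# bar centre line sampling: profile across bar at 30 mm and 60 mm from the mouth, and handle at several ax
for ax,z in((-280,88),(-260,88),(-345,83),(-355,83),(-365,83)):
    l=np.arange(500,541,1.); w=np.c_[l[:,None]*y+ax*x,np.full(len(l),z)]
    p=w2px("top",w).astype(np.float32); v=cv2.remap(i,p[None,:,0],p[None,:,1],cv2.INTER_LINEAR)[0]; print(ax,v)
E
```

```text
[[604.33810091  16.81856127  88.        ]
 [614.93568672  -2.50851414  83.        ]
 [637.65060255 -37.86485346  83.        ]
 [660.94709888 -73.30391067  94.        ]]
ax,lat [[-310.52599422  518.73019108]
 [-332.520363    517.28367424]
 [-374.54431252  517.44429268]
 [-416.95050857  518.05096684]]
tcp -188.37570573852875 521.4492146772409 mouth ax by tcp -308.97570573852875
-280 [124 125 127 130 139 153 169 186 203 217 228 232 235 236 237 237 238 238
 238 238 238 238 239 238 239 239 239 239 238 237 233 226 217 203 185 166
 148 137 128 123 123]
-260 [116 118 121 128 138 150 166 185 203 218 226 231 234 235 236 237 237 237
 237 237 238 238 238 238 238 238 238 239 238 236 233 229 219 203 186 168
 150 134 123 116 111]
-345 [ 95  89  81  78  75  73  75  82  90 101 113 126 142 153 164 173 177 179
 181 181 181 181 181 179 177 173 163 151 138 121 105  92  82  86  96 107
 128 148 170 187 204]
-355 [102 105 107 109 111 112 113 114 116 122 128 136 147 156 166 173 177 180
 181 181 181 181 180 179 178 174 168 162 153 144 135 126 121 117 118 124
 132 141 155 172 190]
-365 [124 119 118 117 116 115 114 113 115 119 125 134 145 156 165 172 177 181
 181 181 181 181 180 179 177 174 169 162 152 143 133 126 121 117 115 115
 115 117 123 134 147]
```

Bar and handle agree to within 0.5 mm laterally and are parallel. Inserting.

```bash
python3 -m inch '[[0,[-5,-0.4,1],0],[0,[-10,-0.4,1],0],[0,[-15,-0.4,1],0],[0,[-20,-0.4,1],0],[0,[-25,-0.4,1],0],[0,[-30,-0.4,1],0],[0,[-35,-0.4,1],0],[0,[-35,-0.4,1],0],[0,[-35,-0.4,1],0]]'
```

```text
time_s: 12.4
ee_pos: [558.1, 91.2, 64.4]
orientation: [[-0.534, 0.845, -0.0], [0.845, 0.534, 0.0], [0.0, 0.0, -1.0]]
force: [0.5, -0.6, -1.5]
grip_width: 0.274
grasp_force: 30.0
```

```bash
python3 -m inch '[[0,[-5,0,-1],0],[0,[-10,0,-1],0],[0,[-15,0,-1],0],[0,[-20,0,-1],0],[0,[-25,0,-1],0],[0,[-28,0,-1],0],[0,[-31,0,-1],0],[0,[-31,0,-1],0],[0,[-31,0,-1],0]]'
```

```text
time_s: 13.3
ee_pos: [574.7, 65.0, 65.5]
orientation: [[-0.534, 0.845, 0.0], [0.845, 0.534, -0.0], [-0.0, 0.0, -1.0]]
force: [0.1, -0.0, -3.1]
grip_width: 0.274
grasp_force: 30.0
```

```bash
python3 -m inch '[[0,[-3,0,0],0],[0,[-6,0,0],0],[0,[-7,0,0],0],[0,[-7,0,0],0],[0,[-7,0,0],0]]'; python3 -m inch '[[0,[-1,0,0],0],[0,[-2,0,0],0],[0,[-2,0,0],0],[0,[-2,0,0],0]]'
```

```text
time_s: 13.8
ee_pos: [578.6, 59.0, 65.5]
orientation: [[-0.534, 0.845, 0.0], [0.845, 0.534, -0.0], [-0.0, 0.0, -1.0]]
force: [1.1, 0.6, -2.6]
grip_width: 0.274
grasp_force: 30.0
time_s: 14.2
ee_pos: [578.9, 58.2, 65.4]
orientation: [[-0.535, 0.845, -0.001], [0.845, 0.535, 0.001], [0.001, -0.0, -1.0]]
force: [-0.1, 3.7, -1.4]
grip_width: 0.271
grasp_force: 30.0
```

```bash
python3 -m inch '[[0,[-1,0,0],0],[0,[-2,0,0],0],[0,[-2,0,0],0],[0,[-2,0,0],0]]'; python3 - <<'E'
from h import *
s=manip.read_state(); print(s["ee_pos"],s["force"],s["wrist_torque"],s["qpos"])
i=cv2.cvtColor(manip.camera("top"),6)
a=np.radians(122.5);x=np.array([np.cos(a),np.sin(a)]);y=np.array([x[1],-x[0]])
for lat in (518,521):
    l=np.arange(-400,-360,1.); w=np.c_[l[:,None]*x+lat*y,np.full(len(l),88)]
    p=w2px("top",w).astype(np.float32); print(cv2.remap(i,p[None,:,0],p[None,:,1],cv2.INTER_LINEAR)[0])
E
```

```text
time_s: 14.6
ee_pos: [578.9, 58.0, 65.3]
orientation: [[-0.536, 0.845, -0.003], [0.845, 0.536, 0.002], [0.004, -0.001, -1.0]]
force: [-3.6, 5.7, 0.3]
grip_width: 0.272
grasp_force: 30.0
[578.85190713  58.02915758  65.29914048] [-3.62201526  5.65820505  0.28411764] [ 1.27696337  0.59527962 -0.03547009] [-12.33540697  41.33646059   6.23929889 104.87125571  -7.59168787
  34.34604014  31.0278573 ]
[ 94  95  97  96  96  96  95  94  92  91  92  94  99 110 125 143 167 190
 211 222 231 237 239 239 240 240 240 240 240 240 240 240 240 240 240 240
 240 240 240 240]
[ 93  94  95  95  95  95  94  93  92  90  91  93  97 107 123 141 162 184
 204 222 231 236 238 240 240 241 241 241 240 240 240 241 241 241 241 241
 241 240 240 240]
```

The bar is home: firm axial contact of about 6.7 N, and the white runs straight up to the dark collar. The radius at the hand is about 155 mm. I'll ease the axial push and swing along the arc.

```bash
python3 -m inch '[[0,[2,0,0],0],[0,[1.9,-5.4,0],-2],[0,[1.6,-10.8,0],-4],[0,[1.2,-16.2,0],-6],[0,[0.5,-21.5,0],-8],[0,[-0.3,-26.8,0],-10],[0,[-1.4,-32.1,0],-12],[0,[-2.6,-37.4,0],-14],[0,[-4,-42.6,0],-16],[0,[-5.6,-47.8,0],-18],[0,[-7.3,-52.9,0],-20]]'
cat > m.py <<'E'
from h import *
s=manip.read_state(); p=np.array(s["ee_pos"]); R=np.array(s["orientation"]); r=p[:2]-np.array([662,-72.4])
a0=np.degrees(np.arctan2(r[1],r[0]))%360; to=np.degrees(np.arctan2(R[1,0],R[0,0]))%360
f=np.array(s["force"]); u=r/np.linalg.norm(r)
print("t",s["time_s"],"pos-angle",a0-122.5,"tool-angle",to-122.5,"r",np.linalg.norm(r),"z",p[2],"F rad",f[:2]@u,"F tan(ccw)",-f[0]*u[1]+f[1]*u[0],"fz",f[2],"Tz",s["wrist_torque"][2],"q7",s["qpos"][6])
E
python3 m.py
```

```text
time_s: 15.75
ee_pos: [540.2, 23.1, 65.6]
orientation: [[-0.793, 0.609, 0.002], [0.609, 0.793, 0.003], [0.0, 0.003, -1.0]]
force: [1.0, 8.5, -3.9]
grip_width: 0.276
grasp_force: 30.0
t 15.75 pos-angle 19.391273983165547 tool-angle 20.01248510902866 r 154.80441280409693 z 65.55933518705825 F rad 4.418649794619074 F tan(ccw) -7.318515497289324 fz -3.9091885607665042 Tz -0.0646221083723813 q7 47.66199299830637
```

```bash
python3 -m inch '[[0,[-0.1,-5.4,0],-2],[0,[-0.4,-10.8,0],-4],[0,[-0.8,-16.2,0],-6],[0,[-1.5,-21.5,0],-8],[0,[-2.3,-26.8,0],-10],[0,[-3.4,-32.1,0],-12],[0,[-4.6,-37.4,0],-14],[0,[-6,-42.6,0],-16],[0,[-7.6,-47.8,0],-18],[0,[-9.3,-52.9,0],-20],[0,[-11.3,-57.9,0],-22],[0,[-13.4,-62.9,0],-24]]';python3 m.py
```

```text
time_s: 16.95
ee_pos: [511.8, -33.7, 65.4]
orientation: [[-0.973, 0.231, 0.001], [0.231, 0.973, 0.004], [-0.0, 0.004, -1.0]]
force: [0.2, 10.0, -2.8]
grip_width: 0.273
grasp_force: 30.0
t 16.95 pos-angle 43.04483500361985 tool-angle 44.13530220781817 r 155.059810524076 z 65.43031229585384 F rad 2.2430362618404516 F tan(ccw) -9.697273437946176 fz -2.7599687531163584 Tz 0.2022531168256432 q7 68.73333596202995
```

Commanded angle is now 44°. Next to 58° at 1.5°/row, then slower.

```bash
python3 -m inch '[[0,[-0.1,-5.4,0],-2],[0,[-0.4,-10.8,0],-4],[0,[-0.8,-16.2,0],-6],[0,[-1.5,-21.5,0],-8],[0,[-1.9,-24.2,0],-9],[0,[-2.3,-26.8,0],-10],[0,[-2.8,-29.5,0],-11],[0,[-3.4,-32.1,0],-12],[0,[-4,-34.8,0],-13],[0,[-4.6,-37.4,0],-14],[0,[-5.3,-40,0],-15],[0,[-6,-42.6,0],-16]]';python3 m.py
```

```text
time_s: 18.15
ee_pos: [507.0, -78.1, 65.3]
orientation: [[-0.999, -0.045, 0.0], [-0.045, 0.999, 0.002], [-0.0, 0.002, -1.0]]
force: [-0.2, 7.3, -1.3]
grip_width: 0.279
grasp_force: 30.1
t 18.15 pos-angle 59.6020510809511 tool-angle 60.09640500466804 r 155.09188080950594 z 65.32671934952755 F rad -0.10135907681422054 F tan(ccw) -7.258868211320593 fz -1.279658783253176 Tz 0.46181489924831576 q7 83.5066939586101
```

```bash
python3 -m inch '[[0,[0,-2,0],-0.75],[0,[0,-4,0],-1.5],[0,[-0.1,-6.1,0],-2.25],[0,[-0.2,-8.1,0],-3],[0,[-0.3,-10.1,0],-3.75],[0,[-0.5,-12.1,0],-4.5],[0,[-0.6,-14.1,0],-5.25],[0,[-0.8,-16.2,0],-6]]';python3 m.py
```

```text
time_s: 18.95
ee_pos: [508.4, -96.9, 65.4]
orientation: [[-0.989, -0.145, -0.001], [-0.145, 0.989, -0.001], [0.001, -0.001, -1.0]]
force: [-1.2, 1.1, -2.2]
grip_width: 0.274
grasp_force: 30.0
t 18.95 pos-angle 66.54967684375202 tool-angle 65.81083149313125 r 155.5283974182486 z 65.40669294132688 F rad 0.9620985622702982 F tan(ccw) -1.2939826357694169 fz -2.181439449059581 Tz 0.05300335180332664 q7 89.08925171108068
```

```bash
python3 -m inch '[[0,[0,-1.4,0],-0.5],[0,[0,-2.7,0],-1],[0,[0,-4,0],-1.5],[0,[-0.1,-5.4,0],-2],[0,[-0.1,-6.8,0],-2.5],[0,[-0.2,-8.1,0],-3]]';python3 m.py
```

```text
time_s: 19.55
ee_pos: [510.5, -104.7, 65.5]
orientation: [[-0.981, -0.196, 0.0], [-0.196, 0.981, -0.001], [-0.0, -0.001, -1.0]]
force: [0.7, -2.8, -1.8]
grip_width: 0.275
grasp_force: 30.0
t 19.55 pos-angle 69.52093563237233 tool-angle 68.78567539505798 r 154.8627605070897 z 65.53444033141223 F rad -0.10723657041879495 F tan(ccw) 2.8684380271535592 fz -1.8117252048099899 Tz -0.16698189339619918 q7 91.92746574800485
```

Past the dead point: the spring now pushes the hand forward at 2.9 N. I'll ease on and watch the tangential force.

```bash
python3 -m inch '[[0,[0,-1.4,0],-0.5],[0,[0,-2.7,0],-1],[0,[0,-4,0],-1.5],[0,[-0.1,-5.4,0],-2],[0,[-0.1,-5.4,0],-2]]' >/dev/null;python3 m.py
```

```text
t 20.05 pos-angle 71.43895221155114 tool-angle 70.77668899813307 r 154.82170043859918 z 65.51084580370822 F rad -0.35862419084488784 F tan(ccw) 5.329722827819418 fz -2.685766127515324 Tz -0.1716114364135723 q7 93.83263266893842
```

```bash
python3 -m inch '[[0,[0,-1.4,0],-0.5],[0,[0,-2.7,0],-1],[0,[0,-4,0],-1.5],[0,[-0.1,-5.4,0],-2],[0,[-0.1,-5.4,0],-2]]'>/dev/null;python3 m.py
```

```text
t 20.55 pos-angle 73.43932598908111 tool-angle 72.80308585303831 r 154.77943485563392 z 65.53681601830462 F rad -0.16426538696746812 F tan(ccw) 5.49694266856451 fz -2.0459023552298605 Tz -0.3567120007596228 q7 95.7765880539374
```

```bash
python3 -m inch '[[0,[0,-1.4,0],-0.5],[0,[0,-2.7,0],-1],[0,[0,-4,0],-1.5],[0,[0,-4,0],-1.5]]' >/dev/null;python3 m.py
```

```text
t 20.95 pos-angle 74.97153740151518 tool-angle 74.30666609000284 r 154.75391859485072 z 65.56084425229663 F rad 0.08564887380737023 F tan(ccw) 6.475482636015902 fz -1.9767348096554054 Tz -0.18282565688882685 q7 97.22348276158367
```

```bash
python3 -m inch '[[0,[0,-1.4,0],-0.5],[0,[0,-2.7,0],-1],[0,[0,-2.7,0],-1],[0,[0,-2.7,0],-1]]'>/dev/null;python3 m.py
```

```text
t 21.35 pos-angle 76.03032684968895 tool-angle 75.30096366551047 r 154.70791794027838 z 65.57638448148224 F rad 1.1185091417559596 F tan(ccw) 6.981299269564743 fz -2.590832068636713 Tz -0.261506838986041 q7 98.18454905937804
```

Still rising, so the stop isn't met yet.

```bash
python3 -m inch '[[0,[0,-1.4,0],-0.5],[0,[0,-2.7,0],-1],[0,[0,-4,0],-1.5],[0,[0,-4,0],-1.5],[0,[0,-4,0],-1.5]]' >/dev/null;python3 m.py
```

```text
t 21.85 pos-angle 77.59858073888765 tool-angle 76.80130812787829 r 154.66598787886196 z 65.61783815790572 F rad 0.3726444266914049 F tan(ccw) 6.711760607269999 fz -3.5210983108405682 Tz -0.20927379423510026 q7 99.63771380566006
```

```bash
python3 -m inch '[[0,[0,-1.4,0],-0.5],[0,[0,-2.7,0],-1],[0,[0,-2.7,0],-1],[0,[0,-2.7,0],-1]]'>/dev/null;python3 m.py
```

```text
t 22.25 pos-angle 78.64623048478495 tool-angle 77.80059940107324 r 154.6823571750349 z 65.6064127644595 F rad 0.9695930730493839 F tan(ccw) 7.838951688000029 fz -3.3209091893668363 Tz -0.22588962599878065 q7 100.61116004072029
```

```bash
python3 -m inch '[[0,[0,-1.4,0],-0.5],[0,[0,-2.7,0],-1],[0,[0,-2.7,0],-1],[0,[0,-2.7,0],-1]]'>/dev/null;python3 m.py
```

```text
t 22.65 pos-angle 79.74069673253979 tool-angle 78.78129148384988 r 154.70335936735236 z 65.63731181115385 F rad 0.33412737916077145 F tan(ccw) 7.204234049087297 fz -3.8093039788539174 Tz -0.23404702201724684 q7 101.57857193848646
```

```bash
python3 -m inch '[[0,[0,-1.4,0],-0.5],[0,[0,-2.7,0],-1],[0,[0,-4,0],-1.5],[0,[0,-4,0],-1.5],[0,[0,-4,0],-1.5]]' >/dev/null;python3 m.py
```

```text
t 23.15 pos-angle 80.89824216685528 tool-angle 80.27493449248777 r 154.80344701111756 z 65.58642572085913 F rad -0.07176167729320308 F tan(ccw) 5.452993775917899 fz -3.675569955082688 Tz -0.310399306581977 q7 103.01915261271523
```

```bash
python3 -m inch '[[0,[0,-1.4,0],-0.5],[0,[0,-2.7,0],-1],[0,[0,-2.7,0],-1],[0,[0,-2.7,0],-1]]'>/dev/null;python3 m.py
```

```text
t 23.55 pos-angle 81.52950594095492 tool-angle 81.31016768644778 r 154.92946474682915 z 65.55372195686385 F rad 0.688713111952672 F tan(ccw) 3.5903819089124673 fz -1.3771008999493317 Tz -0.2960550032213574 q7 103.98729444055323
```

```bash
python3 -m inch '[[0,[0,-1.4,0],-0.5],[0,[0,-2.7,0],-1],[0,[0,-2.7,0],-1],[0,[0,-2.7,0],-1]]'>/dev/null;python3 m.py
```

```text
t 23.95 pos-angle 82.24667166327973 tool-angle 82.34711631997962 r 155.17940104869064 z 65.34448183545705 F rad -0.4762782294166342 F tan(ccw) 0.24379371507051753 fz -1.9001423709299592 Tz -0.0455026288350885 q7 104.97186518014608
```

The tangential force fell from 7.5 to 0.2 N, so the handle now rests on the stop. A short hold, then I'll start drawing off.

```bash
python3 -m inch '[[0,[0,0,0],0],[0,[0,0,0],0],[0,[0,0,0],0],[0,[0,0,0],0]]'>/dev/null;python3 m.py; python3 - <<'E'
from h import *
i=cv2.cvtColor(manip.camera("top"),6)
s=manip.read_state(); R=np.array(s["orientation"]);p=np.array(s["ee_pos"])
x=R[:2,0];y=R[:2,1]
for ax in(-100,-40,40):
    l=np.arange(-22,23,1.); w=np.c_[p[:2]+ax*x+l[:,None]*y,np.full(len(l),88)]
    q=w2px("top",w).astype(np.float32); print(ax,cv2.remap(i,q[None,:,0],q[None,:,1],cv2.INTER_LINEAR)[0])
E
```

```text
t 24.35 pos-angle 82.38220136585065 tool-angle 82.32401159761656 r 155.42829691100602 z 65.33963627095389 F rad -0.9681435887925061 F tan(ccw) -0.6615080820906742 fz -2.312002116708968 Tz -0.04105373191141408 q7 104.96971370137835
-100 [241 245 249 249 249 249 249 249 248 248 248 247 247 247 247 247 247 247
 247 247 247 247 247 248 248 248 248 248 248 248 248 248 245 241 235 227
 217 208 209 216 225 233 238 243 240]
-40 [80 80 77 73 68 62 55 48 44 42 40 41 44 47 52 57 63 67 72 75 76 76 77 75
 72 70 66 59 54 53 51 50 49 45 42 41 40 36 33 30 34 37 42 46 51]
40 [103 109 115 120 125 139 155 172 194 215 232 239 245 248 249 250 250 250
 250 250 250 250 250 250 249 249 249 249 249 249 249 247 244 239 225 207
 185 162 141 127 121 118 117 118 118]
```

```bash
python3 -m inch '[[0,[3,0,0],0],[0,[6,0,0],0],[0,[9,0,0],0],[0,[12,0,0],0],[0,[15,0,0],0],[0,[15,0,0],0]]'>/dev/null;python3 m.py
```

```text
t 25.0 pos-angle 82.54816523480198 tool-angle 82.26999844848982 r 171.0607394756825 z 65.43693166675705 F rad -0.3510740341321189 F tan(ccw) 0.9644088833498159 fz -2.015329667536948 Tz -0.04499193691365922 q7 105.43312156371215
```

```bash
python3 -m inch '[[0,[4,0,0],0],[0,[8,0,0],0],[0,[12,0,0],0],[0,[16,0,0],0],[0,[20,0,0],0],[0,[20,0,0],0]]'>/dev/null;python3 m.py
```

```text
t 25.6 pos-angle 82.51522883372502 tool-angle 82.26220905774443 r 191.25704065569204 z 65.4107770246533 F rad -0.18629714041655332 F tan(ccw) -0.5588602536130082 fz -2.5770964146649096 Tz 0.03656582216454578 q7 106.10630762691832
```

```bash
python3 -m inch '[[0,[4,0,0],0],[0,[8,0,0],0],[0,[12,0,0],0],[0,[16,0,0],0],[0,[20,0,0],0],[0,[20,0,0],0]]'>/dev/null;python3 m.py
```

```text
t 26.2 pos-angle 82.4806022175494 tool-angle 82.26368988202125 r 211.24923985940984 z 65.40799210423584 F rad -1.1084331347266638 F tan(ccw) 0.39058925322356697 fz -3.3528284513327256 Tz -0.024909955495619456 q7 106.83724395621039
```

```bash
python3 -m inch '[[0,[5,0,0],0],[0,[15,0,0],0],[0,[30,0,0],0],[0,[50,0,0],0],[0,[65,0,0],0],[0,[65,0,15],0],[0,[65,0,30],0],[0,[65,0,45],0],[0,[65,0,53],0],[0,[65,0,58],0],[0,[65,0,61],0],[0,[65,0,61],0]]';python3 m.py
```

```text
time_s: 27.4
ee_pos: [412.3, -188.5, 4.5]
orientation: [[-0.908, -0.42, 0.0], [-0.42, 0.908, 0.0], [-0.0, 0.0, -1.0]]
force: [-0.1, -0.5, -1.9]
grip_width: 0.274
grasp_force: 30.0
t 27.4 pos-angle 82.43897608830292 tool-angle 82.3052439688623 r 275.3571712480818 z 4.458074029352832 F rad 0.3161397702065703 F tan(ccw) 0.424907794639042 fz -1.8767706998916007 Tz 0.023403744441615908 q7 104.10983876989752
```

```bash
python3 -m inch '[[0,[0,0,1],0],[0,[0,0,1],0],[0.4,[0,0,1],0],[0.6,[0,0,1],0],[0.6,[0,0,1],0],[0.6,[0,0,1],0],[0.6,[0,0,1],0],[0.6,[0,0,-20],0],[0.6,[0,0,-60],0],[0.6,[0,0,-100],0],[0.6,[0,0,-130],0],[0.6,[0,0,-130],0]]'
python3 - <<'E'
from h import *
i=manip.camera("side"); j=manip.camera("top"); cv2.imwrite("pics/s9.png",i); cv2.imwrite("pics/t9.png",j)
t0=cv2.imread("pics/top0.png"); d=cv2.absdiff(j,t0).max(2)
for n,(x,y) in dict(jar=(253,187),module=(439,233),driver=(489,268),turq1=(147,318),turq2=(268,324)).items(): print(n,(d[y-20:y+20,x-15:x+15]>60).mean())
# handle angle in closed state: bright handle pixels at z=83, ring radius 45..84 about pivot
g=cv2.cvtColor(j,6)
for a in range(70,96,2):
    th=np.radians(122.5+a); r=np.arange(46,80,6.); w=np.c_[662+r*np.cos(th),-72.4+r*np.sin(th),np.full(len(r),83)]
    p=w2px("top",w).astype(np.float32); print(a,cv2.remap(g,p[None,:,0],p[None,:,1],1)[0])
# white bar in top near expected pos
m=np.radians(122.5+82.3); u=np.array([np.cos(m),np.sin(m)])
for r in(145,150,155,160,200,300,350,360): print(r,g[tuple(w2px("top",[[662+r*u[0],-72.4+r*u[1],26]])[0].round().astype(int)[::-1])])
E
```

```text
time_s: 28.6
ee_pos: [414.8, -189.4, 137.8]
orientation: [[-0.908, -0.419, 0.007], [-0.419, 0.908, -0.003], [-0.005, -0.005, -1.0]]
force: [-0.6, -0.2, -0.1]
grip_width: 0.602
grasp_force: 0.0
jar 0.0
module 0.0
driver 0.0
turq1 0.0
turq2 0.24166666666666667
70 [222 232 242 246 213 107]
72 [203 211 229 238 223 115]
74 [184 185 204 216 210 134]
76 [182 177 183 187 181 142]
78 [186 182 181 179 172 164]
80 [191 189 189 188 186 187]
82 [193 192 192 194 194 195]
84 [193 193 193 195 196 196]
86 [193 195 195 195 197 194]
88 [194 200 204 208 205 182]
90 [195 213 218 226 221 164]
92 [196 227 233 240 234 165]
94 [195 238 243 246 244 206]
145 125
150 133
155 167
160 248
200 250
300 54
350 251
360 125
```

The handle sits at about 83° (1.45 rad). The bar lies flat about 155 mm from the pivot, and the jar, module and driver haven't moved. The top-image change near the inner turquoise bar is most likely the arm or its shadow; I never reached for that bar.

```bash
python3 -c "
from workcell import manip
print(manip.job_done())"
```

```text
the job is handed in; nothing more can be done
None
```

The job is handed in at about 29 s: the bar went fully home, and the handle was eased past its dead point onto the stop without snapping. The bar now lies flat on the bench, its mouth about 155 mm from the pivot; the hand-in returned no verdict.

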